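# Set the jig's spacer and fit the capsule plate

### The job

Get the aluminium capsule jig ready for pressing: take the thinner of the two grey spacers and push its tongue into the gap under the jig's deck until it is fully home, with its grip block up against the deck's front edge. Then take the white capsule plate by its fin and lower it over the deck's two locating pins, letting go only once it is down on the deck, so that it lies flush. Leave the thicker spacer where it lies.

Things in the scene. Friction and masses are not known exactly. Their poses are not given: they have to be found in the camera images.
- jig: Fixed aluminium jig. Bed 190x210x12 mm (x -80..110, y +-105 mm); deck 110x210x8 mm with small dark wells on two side rails over x 0..110, underside 26, top 34 mm above the worktop; x -80..0 is an open apron. Between bed and deck a gap 14 high, 50 wide, open at the front (x = 0). Origin: worktop height, under the middle of the deck's front edge; x runs into the gap, z up.
- gap_mouth (a point): Middle of the gap's mouth, on the bed's top (12 mm above the worktop) in the plane of the deck's front edge; axes as jig. A spacer fully home has its origin here and its axes parallel.
- deck_top (a point): Middle of the deck's top, 34 mm above the worktop; axes as jig. Two fixed steel locating pins, 8 mm in diameter and 14 mm high with the last 4 mm tapered to 3 mm, stand on the deck at y = +85 and -85 mm from this point.
- thin_spacer: Loose grey spacer, 0.12 kg, lying flat. Tongue 60 mm long (x 0..60), 46 wide, 12 thick, its last 10 mm tapered to 38 wide, 8 thick; behind it a grip block 30x30 mm, 42 high (x -30..0). Origin: on the underside, where block and tongue meet; x points to the tongue's nose, z up. The two spacers lie nearer and farther at the robot's right, either in either place.
- thick_spacer: Loose spacer like the thin one in all but its tongue, which is 22 mm thick and cannot enter the gap. Same origin and axes. To be left alone.
- capsule_plate: Loose white plate 100 (x) x 200 (y) x 8 mm, 0.25 kg, with small dark wells, two 10.5 mm through holes at y = +-85 mm, and in its middle an upright grip fin 50 mm long (x), 14 thick (y), top 44 mm above the underside. Origin: middle of the underside; z up. Fits either way round; seated, its origin is at deck_top, x parallel to the jig's x.
Things that resemble listed ones, but are neither listed nor needed, are in the scene too. What is shaped like the thin_spacer but red is not meant.

How it is judged:
On the way, in this order (a step that is already met when the one before it is completed fails the run):
1. the thin spacer is fully home in the gap under the deck (x of thin_spacer in the frame of gap_mouth between -0.004 and 0.003 m and y of thin_spacer in the frame of gap_mouth between -0.005 and 0.005 m and z of thin_spacer in the frame of gap_mouth between -0.003 and 0.004 m and angle between the x axis of thin_spacer and the x axis of jig, either way round below 0.1 rad), for 0.2 s.
2. the capsule plate, still touched by the fingers, is down over the pins (within 9 mm of flush) (horizontal distance between capsule_plate and deck_top below 0.006 m and angle between the x axis of capsule_plate and the x axis of jig, either way round below 0.06 rad and z of capsule_plate in the frame of deck_top below 0.009 m and contact force between the fingers and capsule_plate above 0.3 N).
At the end, for the whole second after the job is handed in: The thin spacer lies in the gap, its shoulder within 4 mm of the deck edge, within 5 mm of the gap's middle, flat on the bed; the capsule plate is over both pins, within 2 mm of flush, 6 mm of centre and 0.06 rad of square; both at rest (all of step 1 and horizontal distance between capsule_plate and deck_top below 0.006 m and angle between the x axis of capsule_plate and the x axis of jig, either way round below 0.06 rad and z of capsule_plate in the frame of deck_top between -0.002 and 0.002 m and angle between capsule_plate's own z axis and vertical below 0.03 rad and linear speed of each of thin_spacer, capsule_plate below 0.01 m/s); the robot touches nothing.
It fails at once if the thick spacer is moved by more than 30 mm (distance of thick_spacer from where it was at the start of the episode above 0.03 m).
It also fails if it takes over 67 s, if anything falls off the work surface, if the arm or the gripper's body presses on something with over 40 N, if the wrist force passes 120 N, or if a joint passes its speed limit or range.

### The arm

A 6-joint arm with a two-finger parallel gripper is mounted at the origin on a cart in front of the work surface, level with it; the furniture and walls round the work are solid. World frame = base frame: x ahead of the robot, y to its left, z up, the work surface at z = 0. Lengths are in m, angles in rad, forces in N, time in s.
With the tool pointing down it reaches from about 0.425 to 0.95 m from the base axis. Payload 14.7 kg.
Tool frame: the origin (TCP) lies midway between the tips of the shut fingers; the grasp point (between the pads) lies 19 mm behind it; z points along the fingers, y is the line along which they close (so a half turn about z gives the same grasp; the last joint's range is limited). The gripper opens to 85 mm and grips with 20 to 120 N. Pads are 22 mm wide; open, the fingers measure 114 mm over their backs; the gripper's body (76 mm by 85 mm) begins 54 mm behind the grasp point. The pads swing forward as they close: fully open they stand 13 mm farther back than shut.
Start: joints at [-1.257, 0.48, 1.596, -0, 1.065, -0.047], TCP at [0.229, -0.608, 0.231] pointing down, gripper open.
Joint ranges: [-2.75, 2.75], [-0.82, 2.05], [0.23, 2.67], [-1.56, 4.7], [0.09, 2.69], [-2.92, 2.92]. Speed limits (rad/s): [1.89, 1.89, 2.39, 3.01, 3.01, 3.01].

### API

Orientations are given as a 3x3 rotation matrix whose columns are the frame's x, y, z axes.
In Python, from plant import manip, viewer gives the robot as it stands.
- The arm moves only by the shell command python3 -m pendant 'ROWS' [OPENING] [FORCE]. ROWS is JSON, a list of rows, each an object of numbers: "x", "y", "z": the shift along the world's x, y, z normalised to -1 to 1, where 1 is 2 cm; "rx", "ry", "rz": the turn, a rotation vector about the world's x, y, z normalised to -1 to 1, where 1 is 4 degrees. In form: [{"x": .., "y": .., "z": .., "rx": .., "ry": .., "rz": ..}, ...]. A call has 1 to 12 rows; each row shifts and turns the commanded pose from where the row before left it; what a row does not reach is not made up. A row lasts 1/8 s, in which the tool goes at most 62.5 mm and 10.7 degrees, less where a joint would pass 70% of its speed; a pose out of reach is approached as far as the arm can. A call with a number of a shift or a turn outside -1 to 1 is refused whole. A call with a gripper value outside its range is refused whole. OPENING is the opening, from -1 (shut) to 1 (fully open), set as the call begins (- or left out, the last holds). The fingers move at their own pace and stop on an object; FORCE is the grip in N (left out, the last holds). Time passes only in rows, so rows that do not move let the fingers close. It gives the time, the measured TCP pose, the force, the opening and the grip force at its end, in the units of the state.
- manip.state(): the state, without advancing time (a new reading comes with each control period).
- viewer.grab_frame(name): name is "scene" or "top" or "wrist"; returns the picture (420x560x3 uint8, red, green, blue); there is no depth.
- viewer.camera_info(name): a dict with "fx", "fy", "cx", "cy" (pixels), "extrinsics" (4x4, takes a point from camera to world coordinates); the wrist camera has in their place "mount" (4x4, takes a point from camera to tool coordinates, whose origin is the TCP and whose axes are the flange's). Camera axes: x right, y down, z forward; pixel columns grow to the right and rows downward; lengths in m; the calibration is good to about 2 mm. The wrist camera is an equidistant fisheye: a pixel r from the principal point sees the ray r / f radians off the axis. A picture is of the moment at which its call begins: read the wrist's pose just before it. camera_info takes no time and is no camera call.
- manip.finish_job(): hands the job in; it is judged then, once.
The state is a dict: "clock": time; "qpos": joint angles; "qvel": joint speeds; "joint_efforts": joint torques, N m; "eef_pos": TCP position; "orientation": TCP orientation; "force": force on the tool from outside, world axes, zero at the start; "moment": the same for the moment, N m; "grip_width": finger opening in m; "grasp_force": force on a finger pad.
Only numpy, scipy, OpenCV 4.12 (cv2) and the standard library are available. Lean on these libraries where they do the work, as an engineer would, in place of code of your own. Each camera call takes 0.05 s, during which the arm holds its last target. There are 200 camera calls.

## Working session

There is one attempt and no reset: what is moved stays moved. The work goes in short steps, Python scripts to look and compute and a shell command to move; the robot and the scene stay as the last step left them, time stands still between calls to the robot, and variables do not carry over. Pictures are saved under pics/ and viewed, at most 10 in all, crops included, and the job is handed in when it is done.

```bash
ls; mkdir -p pics
cat > h.py <<'E'
import numpy as np, cv2
from plant import manip, viewer
def ray(cam,u,v):
    i=viewer.camera_info(cam); E=np.array(i["extrinsics"])
    d=E[:3,:3]@np.array([(u-i["cx"])/i["fx"],(v-i["cy"])/i["fy"],1.]); return E[:3,3],d
def onplane(cam,u,v,z):
    o,d=ray(cam,u,v); return o+d*(z-o[2])/d[2]
def wray(st,u,v):
    i=viewer.camera_info("wrist"); M=np.array(i["mount"]); R=np.array(st["orientation"])
    a=(u-i["cx"])/i["fx"]; b=(v-i["cy"])/i["fy"]; r=np.hypot(a,b)
    d=np.array([np.sin(r)*a/max(r,1e-9),np.sin(r)*b/max(r,1e-9),np.cos(r)])
    return np.array(st["eef_pos"])+R@M[:3,3], R@M[:3,:3]@d
def wplane(st,u,v,z):
    o,d=wray(st,u,v); return o+d*(z-o[2])/d[2]
def shot(cam,name):
    st=manip.state(); im=viewer.grab_frame(cam); cv2.imwrite("pics/"+name,im[:,:,::-1]); return st,im
E
python3 - <<'E'
from h import *
_,a=shot("top","top0.png"); _,b=shot("scene","scene0.png")
st,_=shot("wrist","wrist0.png")
print(st["clock"],st["eef_pos"],np.round(st["orientation"],3),viewer.camera_info("top"),viewer.camera_info("scene"),viewer.camera_info("wrist"))
E
```

```text
pics
0.1 [ 0.22936443 -0.60777869  0.23073197] [[ 0.936  0.353 -0.   ]
 [ 0.353 -0.936  0.001]
 [ 0.    -0.001 -1.   ]] {'fx': 491.7317303979286, 'fy': 491.7317303979286, 'cx': 277.47762872775826, 'cy': 201.03372841348167, 'extrinsics': array([[-0.02172291, -0.9842474 ,  0.17545705,  0.30128971],
       [-0.99966496,  0.02385427,  0.01004727, -0.00293165],
       [-0.0140744 , -0.17518001, -0.98443582,  1.2926294 ],
       [ 0.        ,  0.        ,  0.        ,  1.        ]])} {'fx': 536.2504126445853, 'fy': 536.2504126445853, 'cx': 284.8271532445956, 'cy': 209.12406892239224, 'extrinsics': array([[ 0.86981163, -0.20762413,  0.44757117, -0.03579654],
       [-0.49337697, -0.37085384,  0.78679514, -1.02561156],
       [ 0.00262583, -0.90518487, -0.42500994,  0.60419486],
       [ 0.        ,  0.        ,  0.        ,  1.        ]])} {'fx': 325.19226210127806, 'fy': 325.19226210127806, 'cx': 274.99588160662466, 'cy': 211.26446229978973, 'mount': array([[-1.58156363e-04, -9.62952975e-01, -2.69669322e-01,
         6.77352722e-02],
       [ 9.99999731e-01,  4.07281097e-05, -7.31917050e-04,
         9.23901703e-04],
       [ 7.15784823e-04, -2.69669365e-01,  9.62952710e-01,
        -1.42662349e-01],
       [ 0.00000000e+00,  0.00000000e+00,  0.00000000e+00,
         1.00000000e+00]])}
```

View pics/top0.png

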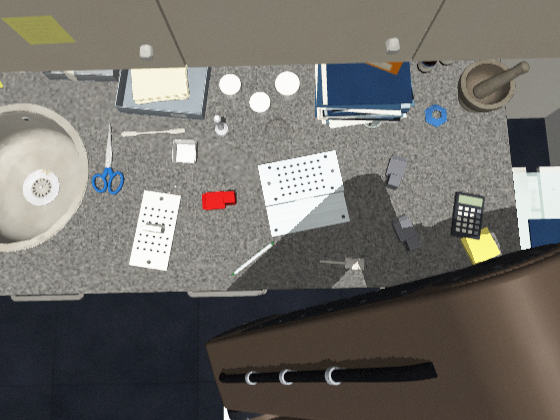

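View pics/scene0.png

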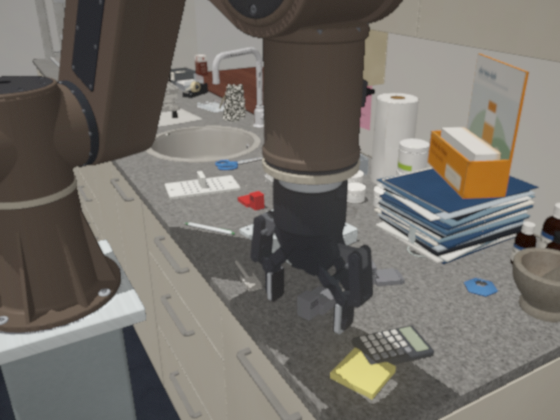

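The top view shows the jig at about (303,193), with the deck on the far side and the apron towards the robot. Grey spacer candidates are at (397,172) and (405,232), the red decoy is at (218,200), and the white plate is at (155,230). I'll enlarge the two grey ones.

Run:
```python
from h import *
t=cv2.imread("pics/top0.png"); w=cv2.imread("pics/wrist0.png")
c=cv2.resize(t[140:260,360:440],None,fx=4,fy=4,interpolation=cv2.INTER_CUBIC)
c=(255*(c/255.)**.5).astype(np.uint8); w=(255*(w/255.)**.6).astype(np.uint8)
w=cv2.resize(w,(480,360)); o=np.zeros((480,800,3),np.uint8); o[:,:320]=c; o[:360,320:]=w
cv2.imwrite("pics/c0.png",o)
```

```text
(no output)
```

View pics/c0.png

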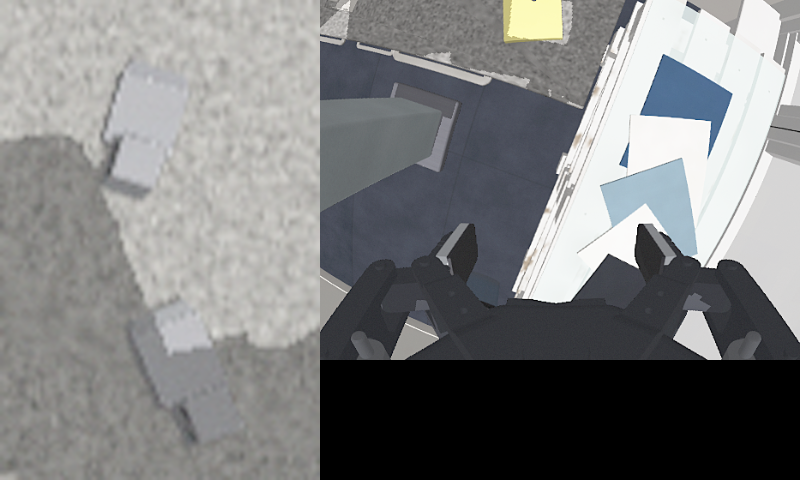

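The crop shows both blocks at the robot-side ends, far spacer (397,172) and near spacer (405,232). Tongue thickness isn't clear at this resolution, so I'll get coarse positions and look from the wrist.

Run:
```python
from h import *
for n,p,z in [("far block",(393.7,181),.042),("far tongue",(397,166),.02),("near block",(413,243),.042),("near tongue",(402,228),.02),
 ("jig FL",(258.5,164),.034),("jig FR",(340,152),.034),("jig apron L",(274,235),.012),("jig apronR",(349,220),.012),
 ("plate hole1",(162,200),.008),("plate hole2",(145,262),.008)]:
    print(n,np.round(onplane("top",*p,z),3))
```

```text
far block [ 0.57  -0.293  0.042]
far tongue [ 0.615 -0.309  0.02 ]
near block [ 0.408 -0.331  0.042]
near tongue [ 0.449 -0.311  0.02 ]
jig FL [0.626 0.058 0.034]
jig FR [ 0.653 -0.158  0.034]
jig apron L [0.44  0.021 0.012]
jig apronR [ 0.474 -0.176  0.012]
plate hole1 [0.541 0.318 0.008]
plate hole2 [0.377 0.359 0.008]
```

```bash
python3 -m pendant '[{"y":1,"x":0.6},{"y":1,"x":0.6},{"y":1,"x":0.6},{"y":1,"x":0.6},{"y":1,"x":0.6},{"y":1,"x":0.6},{"y":1,"x":0.6},{"y":1,"x":0.6},{"y":1,"x":0.6},{"y":1,"x":0.6},{"y":1,"x":0.6},{"y":1,"x":0.6}]' 1 && python3 -m pendant '[{"y":1,"x":0.9},{"y":1,"x":0.9},{"y":1,"x":0.9},{},{}]'
python3 - <<'E'
from h import *
st,w=shot("wrist","w1.png"); print(st["clock"],st["eef_pos"],np.round(st["orientation"],3))
w=(255*(w/255.)**.6).astype(np.uint8)[:,:,::-1]
cv2.imwrite("pics/w1v.png",cv2.resize(w,(800,600),interpolation=cv2.INTER_CUBIC))
E
```

```text
0.15 [ 0.22936899 -0.60783906  0.23079396] [[ 0.936  0.353 -0.   ]
 [ 0.353 -0.936  0.001]
 [ 0.    -0.001 -1.   ]]invalid input at $[0]: expected keys x, y, z, rx, ry, rz
```

View pics/w1v.png

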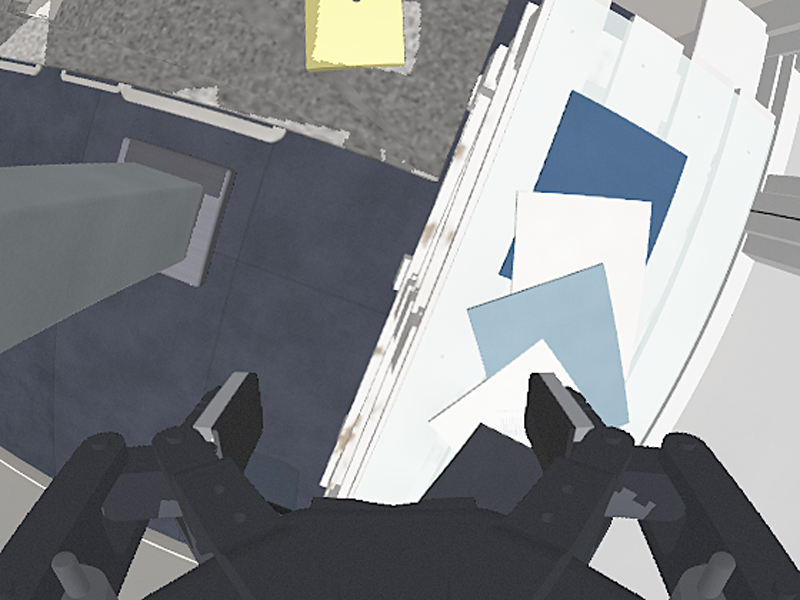

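The call was refused because every row needs all six keys. The view is unchanged: cart and floor, no spacers. I'll retry with full rows.

```bash
python3 -m pendant '[{"x":0.6,"y":1,"z":0,"rx":0,"ry":0,"rz":0},{"x":0.6,"y":1,"z":0,"rx":0,"ry":0,"rz":0},{"x":0.6,"y":1,"z":0,"rx":0,"ry":0,"rz":0},{"x":0.6,"y":1,"z":0,"rx":0,"ry":0,"rz":0},{"x":0.6,"y":1,"z":0,"rx":0,"ry":0,"rz":0},{"x":0.6,"y":1,"z":0,"rx":0,"ry":0,"rz":0},{"x":0.6,"y":1,"z":0,"rx":0,"ry":0,"rz":0},{"x":0.6,"y":1,"z":0,"rx":0,"ry":0,"rz":0},{"x":0.6,"y":1,"z":0,"rx":0,"ry":0,"rz":0},{"x":0.6,"y":1,"z":0,"rx":0,"ry":0,"rz":0},{"x":0.6,"y":1,"z":0,"rx":0,"ry":0,"rz":0},{"x":0.6,"y":1,"z":0,"rx":0,"ry":0,"rz":0}]' 1 && python3 -m pendant '[{"x":0.9,"y":1,"z":0,"rx":0,"ry":0,"rz":0},{"x":0.9,"y":1,"z":0,"rx":0,"ry":0,"rz":0},{"x":0.9,"y":1,"z":0,"rx":0,"ry":0,"rz":0},{"x":0,"y":0,"z":0,"rx":0,"ry":0,"rz":0},{"x":0,"y":0,"z":0,"rx":0,"ry":0,"rz":0}]'
python3 - <<'E'
from h import *
st,w=shot("wrist","w1.png"); print(st["clock"],st["eef_pos"],np.round(st["orientation"],3))
np.save("w1.npy",st,allow_pickle=True)
w=(255*(w/255.)**.6).astype(np.uint8)[:,:,::-1]
cv2.imwrite("pics/w2v.png",cv2.resize(w,(800,600),interpolation=cv2.INTER_CUBIC))
E
```

```text
clock: 1.7
eef_pos: [0.3741, -0.3668, 0.2313]
orientation: [[0.936, 0.353, 0.0], [0.353, -0.936, -0.0], [0.0, 0.0, -1.0]]
force: [0.1, -0.6, -0.5]
grip_width: 0.0852
grasp_force: 0.0
clock: 2.33
eef_pos: [0.4274, -0.3079, 0.2313]
orientation: [[0.935, 0.354, -0.0], [0.354, -0.935, -0.0], [-0.0, 0.0, -1.0]]
force: [-0.7, -0.0, 0.3]
grip_width: 0.0854
grasp_force: 0.0
2.325 [ 0.42741871 -0.30788087  0.23128233] [[ 0.935  0.354 -0.   ]
 [ 0.354 -0.935 -0.   ]
 [-0.     0.    -1.   ]]
```

View pics/w2v.png

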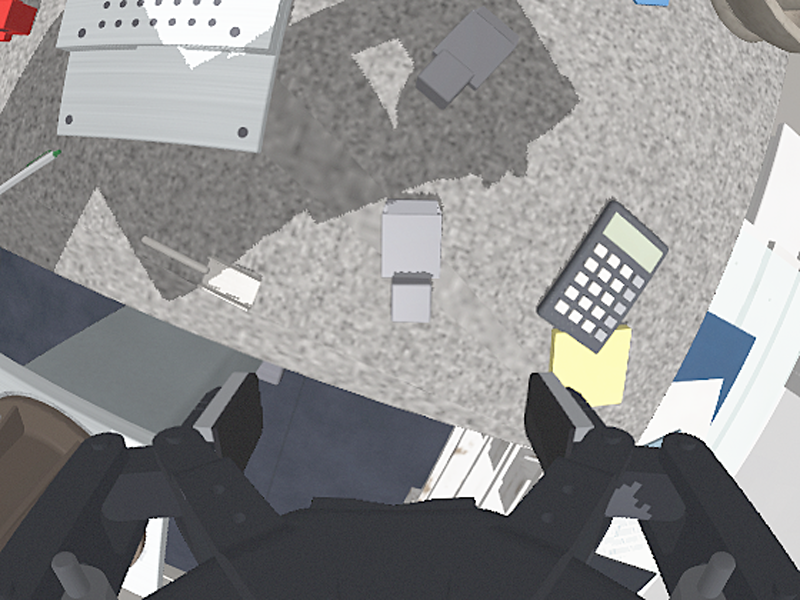

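The wrist picture shows the near spacer at (411,260) and the far one at (465,55) in the enlarged image, blocks towards the robot, and the jig at upper left. An oblique look from the left will show the tongue side faces, and the jig closer.

```bash
python3 -m pendant '[{"x":0.25,"y":1,"z":-0.5,"rx":0,"ry":0,"rz":0},{"x":0.25,"y":1,"z":-0.5,"rx":0,"ry":0,"rz":0},{"x":0.25,"y":1,"z":-0.5,"rx":0,"ry":0,"rz":0},{"x":0.25,"y":1,"z":-0.5,"rx":0,"ry":0,"rz":0},{"x":0.25,"y":1,"z":-0.5,"rx":0,"ry":0,"rz":0},{"x":0.25,"y":1,"z":-0.5,"rx":0,"ry":0,"rz":0},{"x":0,"y":0,"z":0,"rx":0,"ry":0,"rz":0},{"x":0,"y":0,"z":0,"rx":0,"ry":0,"rz":0}]' >/dev/null
python3 - <<'E'
from h import *
st,w=shot("wrist","w3.png"); print(st["clock"],st["eef_pos"],np.round(st["orientation"],3))
np.save("w3.npy",st,allow_pickle=True)
g=lambda a:(255*(a/255.)**.5).astype(np.uint8)
w=g(w)[:,:,::-1]; a=g(cv2.imread("pics/w1.png"))
o=np.zeros((600,800,3),np.uint8)
o[:420,:560]=w
def mark(p,s): # project helper: crop window about a world point
    pass
o[420:600,:560]=0
# crops of w1: near (390-450)/800*560...
n=cv2.resize(a[130:235,255:320],None,fx=3.6,fy=3.6,interpolation=cv2.INTER_CUBIC)[:400,:240]
o[:n.shape[0],560:560+n.shape[1]]=n
f=cv2.resize(a[0:80,285:365],None,fx=2.2,fy=2.2,interpolation=cv2.INTER_CUBIC)
o[420:420+f.shape[0],560:560+f.shape[1]]=f
cv2.imwrite("pics/c3.png",o)
E
```

```text
3.375 [ 0.45744836 -0.1879205   0.17124382] [[ 0.935  0.354 -0.   ]
 [ 0.354 -0.935 -0.   ]
 [-0.    -0.    -1.   ]]
```

View pics/c3.png

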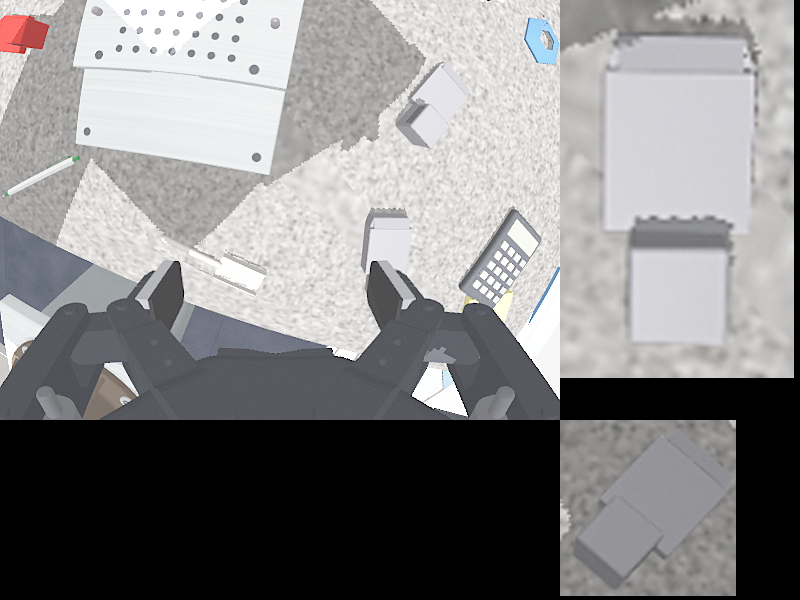

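Run:
```python
from h import *
st=np.load("w1.npy",allow_pickle=True).item()
c=lambda X,Y:(255+(X-560)/3.6,130+Y/3.6)
a=wplane(st,*c(680,248),.042); b0=wplane(st,*c(680,344),.042)
ax=(a-b0)/np.linalg.norm(a-b0); print("blk",a,b0,np.linalg.norm(a-b0))
o,d=wray(st,*c(680,219))
t=((a-o)[:2]@ax[:2])/(d[:2]@ax[:2]); print("height of shoulder line",(o+t*d)[2])
for h in(.012,.022):
    p=wplane(st,*c(604,180),h);q=wplane(st,*c(752,180),h);print("width",h,np.linalg.norm(p-q))
    p=wplane(st,*c(680,72),h);print("taper x",h,(p-a)[:2]@ax[:2])
p=wplane(st,*c(632,300),.042);q=wplane(st,*c(727,300),.042);print("blk w",np.linalg.norm(p-q))
# far, crop 2.2x from (285,0), at (560,420)
e=lambda X,Y:(285+(X-560)/2.2,(Y-420)/2.2)
B=[wplane(st,*e(*k),.042) for k in((578,542),(617,499),(664,532),(626,574))]
print("far blk",np.round(B,4))
for h in(.012,.022):
    # tongue side corners left rear (601,499)?; right rear (666,556), right taper start(722,497?)
    L=wplane(st,*e(600,499),h);Rr=wplane(st,*e(667,556),h);print(h,"rear width",np.linalg.norm(L-Rr),L,Rr)
    ax=(B[1]-B[0]);ax/=np.linalg.norm(ax);print("shoulder x of tongue rear", (L-B[1])@ax,(Rr-B[2])@ax)
```

```text
blk [ 0.42160167 -0.32577833  0.042     ] [ 0.39417604 -0.33649185  0.042     ] 0.02944392799122117
height of shoulder line 0.0015784302790963767
width 0.012 0.046539851985247814
taper x 0.012 0.048771652277985605
width 0.022 0.04525397119819502
taper x 0.022 0.0496256606445241
blk w 0.02808408141428713
far blk [[ 0.5625 -0.2771  0.042 ]
 [ 0.5892 -0.2863  0.042 ]
 [ 0.5826 -0.3121  0.042 ]
 [ 0.5564 -0.3029  0.042 ]]
0.012 rear width 0.04453670323654103 [ 0.59471079 -0.27855783  0.012     ] [ 0.57944533 -0.32039661  0.012     ]
shoulder x of tongue rear 0.0026971284227986767 -0.00023065062324015655
0.022 rear width 0.04330616878987593 [ 0.5918489  -0.27872971  0.022     ] [ 0.57700522 -0.3194125   0.022     ]
shoulder x of tongue rear 4.8853374579756394e-05 -0.0028584370085291432
```

Run:
```python
from h import *
a=cv2.imread("pics/w3.png"); a=(255*(a/255.)**.9).astype(np.uint8)
n=cv2.resize(a[200:280,355:420],(390,480),interpolation=cv2.INTER_CUBIC)
f=cv2.resize(a[55:155,390:475],(408,480),interpolation=cv2.INTER_CUBIC) # 4.8x
o=np.zeros((480,800,3),np.uint8);o[:,:390]=n;o[:,392:]=f;cv2.imwrite("pics/c4.png",o)
```

```text
(no output)
```

View pics/c4.png

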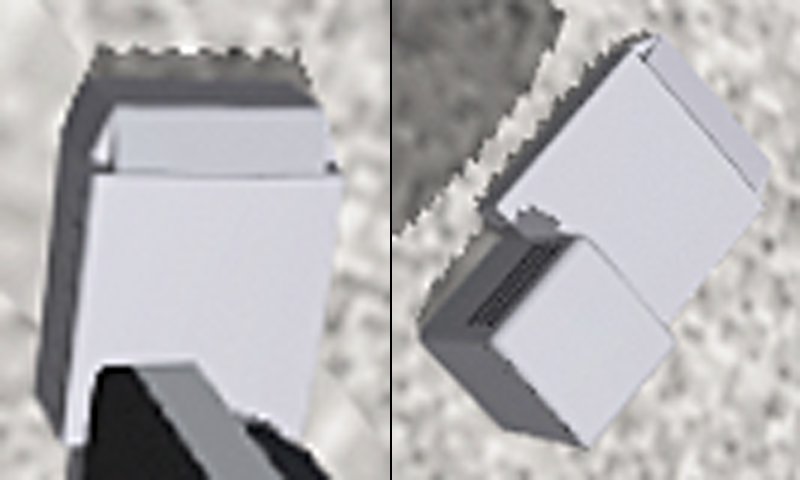

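Naming the candidates: near spacer at w3 (387,240) and far spacer at (435,105). The enlarged crop shows a tall dark tongue side and nose face on the near one, so it is thick. The far tongue has only a thin side strip next to its full-height block, so the far grey one is the thin spacer. Next I'll get its pose and the jig's.

Run:
```python
from h import *
st=np.load("w3.npy",allow_pickle=True).item()
e=lambda X,Y:(390+(X-392)/4.8,55+Y/4.8)
B=np.array([wplane(st,*e(*k),.042) for k in((490,340),(588,235),(672,343),(588,447))])
print("blk",np.round(B,4),B.mean(0))
T=np.array([wplane(st,*e(*k),.012) for k in((497,210),(640,52),(765,203))])
print("tongue",np.round(T,4),"width",np.linalg.norm(T[2]-T[1]))
for n,(p,q) in dict(b1=(B[0],B[1]),b2=(B[3],B[2]),t=(T[0],T[1])).items(): print(n,np.degrees(np.arctan2(*(q-p)[1::-1])),np.linalg.norm(q-p))
w=cv2.cvtColor(cv2.imread("pics/w3.png"),cv2.COLOR_BGR2GRAY)
# jig: deck edge and apron corners from w3
for n,p,z in [("deckR",(285,90),.034),("deckL",(83,68),.034),("apronL",(76,144),.012),("apronR",(268,175),.012),("pinR",(254,70),.034)]:
    print(n,np.round(wplane(st,*p,z),4))
i=np.array(w[0:185,60:310]); cv2.imwrite("pics/c5.png",cv2.resize(i,(800,592),interpolation=cv2.INTER_CUBIC))
```

```text
blk [[ 0.5644 -0.275   0.042 ]
 [ 0.5914 -0.2861  0.042 ]
 [ 0.5807 -0.3109  0.042 ]
 [ 0.5547 -0.302   0.042 ]] [ 0.5728077  -0.29348863  0.042     ]
tongue [[ 0.5946 -0.2784  0.012 ]
 [ 0.6417 -0.2968  0.012 ]
 [ 0.6263 -0.3372  0.012 ]] width 0.04322997397807263
b1 -22.290557775329834 0.029167263929494137
b2 -18.922933315020472 0.027481591644997083
t -21.25773462999599 0.050555095907483485
deckR [ 0.5503 -0.1626  0.034 ]
deckL [0.5158 0.0296 0.034 ]
apronL [0.4366 0.0278 0.012 ]
apronR [ 0.4727 -0.1759  0.012 ]
pinR [ 0.5575 -0.1319  0.034 ]
```

View pics/c5.png

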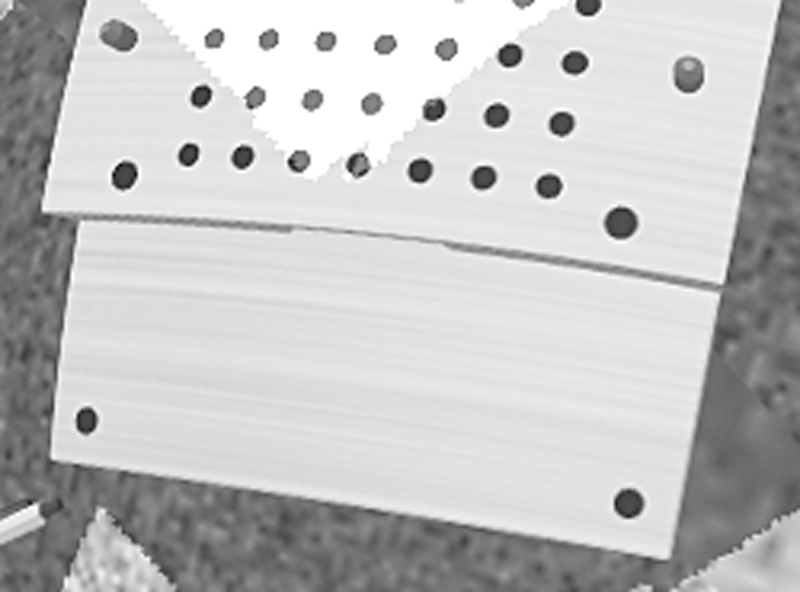

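The crop shows the deck front edge from (42,212) to (724,286), the apron corners at (51,461) and (669,558), and the pins near (118,34) and (688,74). I'll compute the jig pose from these.

Run:
```python
from h import *
st=np.load("w3.npy",allow_pickle=True).item()
c=lambda X,Y:(60+(X+.5)/3.2-.5,(Y+.5)/3.2-.5)
P=lambda X,Y,z:wplane(st,*c(X,Y),z)
dl,dr=P(42,212,.034),P(724,286,.034); al,ar=P(51,461,.012),P(669,558,.012)
pl,pr=P(118,34,.042),P(688,74,.042)
for n,a,b in(("deck",dl,dr),("apron",al,ar),("pins",pl,pr)):
    v=a-b; yaw=np.degrees(np.arctan2(-v[0],v[1])); print(n,np.round(a,4),np.round(b,4),"mid",np.round((a+b)/2,4),"L",np.linalg.norm(v),"yaw",yaw)
    x=np.array([np.cos(np.radians(yaw)),np.sin(np.radians(yaw)),0]); off={"deck":0,"apron":.08,"pins":-.055}[n]
    print("  -> front mid",np.round((a+b)/2+off*x,4))
```

```text
deck [0.5153 0.043  0.034 ] [ 0.5514 -0.163   0.034 ] mid [ 0.5333 -0.06    0.034 ] L 0.2091319315130724 yaw 9.91835420063378
  -> front mid [ 0.5333 -0.06    0.034 ]
apron [0.4368 0.0284 0.012 ] [ 0.4738 -0.1762  0.012 ] mid [ 0.4553 -0.0739  0.012 ] L 0.20789892066469975 yaw 10.26163884688079
  -> front mid [ 0.534  -0.0596  0.012 ]
pins [0.5727 0.0322 0.042 ] [ 0.6014 -0.134   0.042 ] mid [ 0.5871 -0.0509  0.042 ] L 0.16866873116525727 yaw 9.82990271194248
  -> front mid [ 0.5329 -0.0603  0.042 ]
```

```bash
python3 -m pendant '[{"x":0.525,"y":-0.48,"z":-0.4,"rx":0,"ry":0,"rz":-0.95},{"x":0.525,"y":-0.48,"z":-0.4,"rx":0,"ry":0,"rz":-0.95},{"x":0.525,"y":-0.48,"z":-0.4,"rx":0,"ry":0,"rz":-0.95},{"x":0.525,"y":-0.48,"z":-0.4,"rx":0,"ry":0,"rz":-0.95},{"x":0.525,"y":-0.48,"z":-0.4,"rx":0,"ry":0,"rz":-0.95},{"x":0.525,"y":-0.48,"z":-0.4,"rx":0,"ry":0,"rz":-0.95},{"x":0.525,"y":-0.48,"z":-0.4,"rx":0,"ry":0,"rz":-0.95},{"x":0.525,"y":-0.48,"z":-0.4,"rx":0,"ry":0,"rz":-0.95},{"x":0.525,"y":-0.48,"z":-0.4,"rx":0,"ry":0,"rz":-0.95},{"x":0.525,"y":-0.48,"z":-0.4,"rx":0,"ry":0,"rz":-0.95},{"x":0.525,"y":-0.48,"z":-0.4,"rx":0,"ry":0,"rz":-0.95},{"x":0,"y":0,"z":0,"rx":0,"ry":0,"rz":0}]'
python3 - <<'E'
from h import *
st,w=shot("wrist","w5.png");np.save("w5.npy",st,allow_pickle=True);R=st["orientation"];print(st["eef_pos"],np.degrees(np.arctan2(R[1][0],R[0][0])))
cv2.imwrite("pics/c6.png",cv2.resize(w[:,:,::-1],(800,600),interpolation=cv2.INTER_CUBIC))
E
```

```text
clock: 4.92
eef_pos: [0.573, -0.2947, 0.0829]
orientation: [[0.932, -0.361, -0.0], [-0.361, -0.932, -0.0], [-0.0, 0.0, -1.0]]
force: [-0.6, -0.9, 0.2]
grip_width: 0.0854
grasp_force: 0.0
[ 0.57300897 -0.29472738  0.08291057] -21.175385061168672
```

View pics/c6.png

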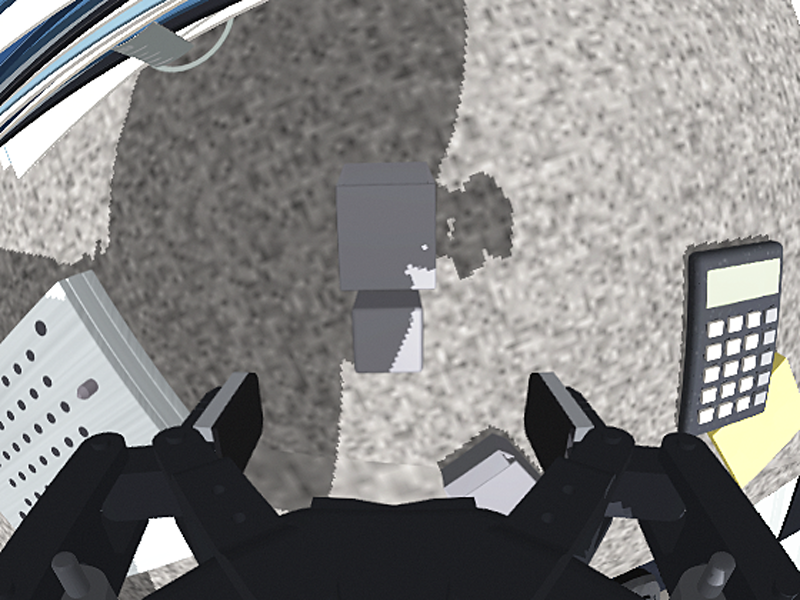

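The image shows the thin spacer straight ahead: block corners (353,308) to (424,372), tongue aligned with the image vertical, and fingers clear either side.

Run:
```python
from h import *
st=np.load("w5.npy",allow_pickle=True).item(); R=np.array(st["orientation"]); p=np.array(st["eef_pos"])
c=lambda X,Y:((X+.5)*.7-.5,(Y+.5)*.7-.5)
for n,L,z in(("blk",[(353,308),(423,308),(424,372),(353,373)],.042),("tongue",[(337,186),(435,184),(436,289),(338,290)],.012)):
    Q=np.array([R.T@(wplane(st,*c(*k),z)-p) for k in L]);print(n,np.round(Q[:,:2]*1e3,1).tolist(),np.round(Q.mean(0)*1e3,1))
```

```text
blk [[14.4, -15.6], [14.4, 13.3], [-14.4, 14.4], [-15.0, -16.4]] [-0.1 -1.1 40.9]
tongue [[63.7, -24.7], [64.5, 20.1], [15.0, 21.4], [14.5, -25.3]] [39.4 -2.1 70.9]
```

```bash
python3 -m pendant '[{"x":0,"y":0.07,"z":-0.9,"rx":0,"ry":0,"rz":0},{"x":0,"y":0,"z":-0.9,"rx":0,"ry":0,"rz":0},{"x":0,"y":0,"z":-0.9,"rx":0,"ry":0,"rz":0},{"x":0,"y":0,"z":-0.9,"rx":0,"ry":0,"rz":0},{"x":0,"y":0,"z":0,"rx":0,"ry":0,"rz":0},{"x":0,"y":0,"z":0,"rx":0,"ry":0,"rz":0}]' && python3 -m pendant '[{"x":0,"y":0,"z":0,"rx":0,"ry":0,"rz":0},{"x":0,"y":0,"z":0,"rx":0,"ry":0,"rz":0},{"x":0,"y":0,"z":0,"rx":0,"ry":0,"rz":0},{"x":0,"y":0,"z":0,"rx":0,"ry":0,"rz":0},{"x":0,"y":0,"z":0,"rx":0,"ry":0,"rz":0},{"x":0,"y":0,"z":0,"rx":0,"ry":0,"rz":0},{"x":0,"y":0,"z":0,"rx":0,"ry":0,"rz":0},{"x":0,"y":0,"z":0,"rx":0,"ry":0,"rz":0}]' -1 60
```

```text
clock: 5.72
eef_pos: [0.5731, -0.2924, 0.0114]
orientation: [[0.933, -0.36, 0.0], [-0.36, -0.933, -0.0], [0.0, 0.0, -1.0]]
force: [0.3, -0.3, 0.2]
grip_width: 0.0853
grasp_force: 0.0
clock: 6.72
eef_pos: [0.5733, -0.2924, 0.0119]
orientation: [[0.933, -0.36, 0.001], [-0.36, -0.933, -0.0], [0.001, 0.0, -1.0]]
force: [0.2, 1.0, 6.4]
grip_width: 0.0293
grasp_force: 59.6
```

```bash
python3 -m pendant '[{"x":0,"y":0,"z":0.9,"rx":0,"ry":0,"rz":0},{"x":0,"y":0,"z":0.9,"rx":0,"ry":0,"rz":0},{"x":0,"y":0,"z":0.9,"rx":0,"ry":0,"rz":0},{"x":0,"y":0,"z":0.9,"rx":0,"ry":0,"rz":0},{"x":0,"y":0,"z":0,"rx":0,"ry":0,"rz":0}]' && python3 -m pendant '[{"x":-0.58,"y":0.98,"z":0,"rx":0,"ry":0,"rz":0.71},{"x":-0.58,"y":0.98,"z":0,"rx":0,"ry":0,"rz":0.71},{"x":-0.58,"y":0.98,"z":0,"rx":0,"ry":0,"rz":0.71},{"x":-0.58,"y":0.98,"z":0,"rx":0,"ry":0,"rz":0.71},{"x":-0.58,"y":0.98,"z":0,"rx":0,"ry":0,"rz":0.71},{"x":-0.58,"y":0.98,"z":0,"rx":0,"ry":0,"rz":0.71},{"x":-0.58,"y":0.98,"z":0,"rx":0,"ry":0,"rz":0.71},{"x":-0.58,"y":0.98,"z":0,"rx":0,"ry":0,"rz":0.71},{"x":-0.58,"y":0.98,"z":0,"rx":0,"ry":0,"rz":0.71},{"x":-0.58,"y":0.98,"z":0,"rx":0,"ry":0,"rz":0.71},{"x":-0.58,"y":0.98,"z":0,"rx":0,"ry":0,"rz":0.71},{"x":0,"y":0,"z":0,"rx":0,"ry":0,"rz":0}]'
python3 - <<'E'
from h import *
st,w=shot("wrist","w6.png");np.save("w6.npy",st,allow_pickle=True);R=st["orientation"];print(st["eef_pos"],np.degrees(np.arctan2(R[1][0],R[0][0])),np.round(np.array(R)[2],3))
E
```

```text
clock: 7.35
eef_pos: [0.574, -0.2929, 0.0853]
orientation: [[0.933, -0.36, 0.003], [-0.36, -0.933, -0.001], [0.003, 0.0, -1.0]]
force: [0.2, 0.1, -1.4]
grip_width: 0.0289
grasp_force: 59.1
clock: 8.85
eef_pos: [0.4441, -0.0751, 0.0833]
orientation: [[0.984, 0.179, -0.001], [0.179, -0.984, 0.0], [-0.001, -0.0, -1.0]]
force: [0.5, 0.2, -1.0]
grip_width: 0.029
grasp_force: 59.1
[ 0.4440694  -0.07512244  0.08330497] 10.29184400234473 [-0.001 -0.    -1.   ]
```

```bash
python3 -m pendant '[{"x":0,"y":-0.03,"z":-0.95,"rx":0,"ry":0,"rz":-0.06},{"x":0,"y":0,"z":-0.95,"rx":0,"ry":0,"rz":0},{"x":0,"y":0,"z":-0.95,"rx":0,"ry":0,"rz":0},{"x":0,"y":0,"z":0,"rx":0,"ry":0,"rz":0},{"x":0,"y":0,"z":0,"rx":0,"ry":0,"rz":0}]'
python3 - <<'E'
from h import *
st,w=shot("wrist","w7.png");np.save("w7.npy",st,allow_pickle=True);print(st["eef_pos"])
cv2.imwrite("pics/c7.png",cv2.resize(w[40:300,90:440,::-1],(800,594),interpolation=cv2.INTER_CUBIC))
E
```

```text
clock: 9.52
eef_pos: [0.4458, -0.0775, 0.0267]
orientation: [[0.985, 0.171, 0.0], [0.171, -0.985, -0.0], [0.0, 0.0, -1.0]]
force: [-0.4, 0.5, -2.0]
grip_width: 0.0292
grasp_force: 59.2
[ 0.44577309 -0.0775286   0.02671347]
```

View pics/c7.png

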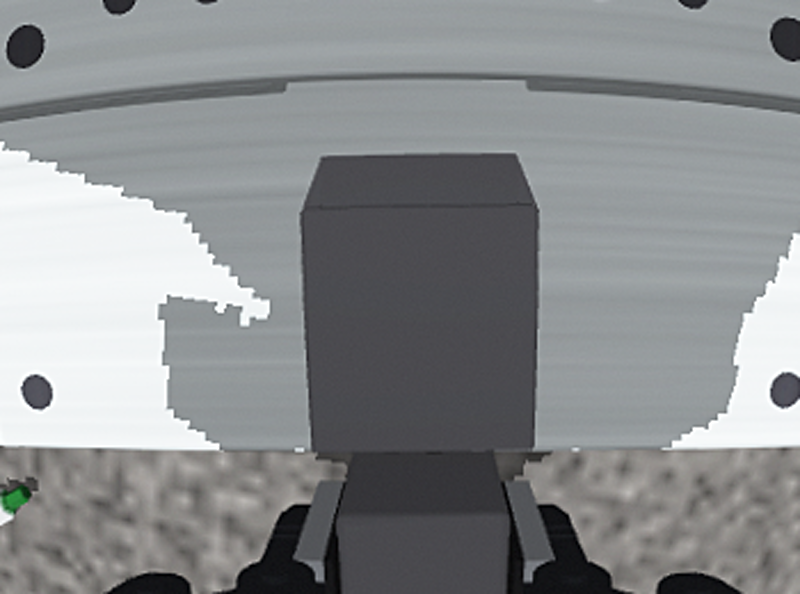

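The picture shows the gap mouth between rail corners (287,91) and (527,89), the nose corners at (320,155) and (517,153), and the tongue shoulders of the taper at (302,208) and (538,206). I'll compute the lateral offset.

Run:
```python
from h import *
st=np.load("w7.npy",allow_pickle=True).item(); R=np.array(st["orientation"]); p=np.array(st["eef_pos"])
c=lambda X,Y:(90+(X+.5)*.4375-.5,40+(Y+.5)*.4377-.5)
b=p[2]-.0119; print("bottom",b)
for n,L,z in(("gap",[(287,91),(527,89)],.012),("gaptop",[(287,81),(527,79)],.026),("nose",[(320,155),(517,153)],b+.010),("taper",[(302,208),(538,206)],b+.012),("rear",[(313,450),(535,450)],b+.012),("aprn holes",[(36,392),(787,390)],.012)):
    Q=np.array([R.T@(wplane(st,*c(*k),z)-p) for k in L]);print(n,np.round(Q[:,:2]*1e3,1).tolist(),"mid",np.round(Q.mean(0)[:2]*1e3,1))
d=p[:2]-np.array([.5334,-.060]);t=np.radians(10);print("jig xy",d@[np.cos(t),np.sin(t)],d@[-np.sin(t),np.cos(t)],"yaw",np.degrees(np.arctan2(R[1,0],R[0,0])))
```

```text
bottom 0.014813472839123012
gap [[89.5, -27.8], [89.6, 22.6]] mid [89.6 -2.6]
gaptop [[89.6, -25.2], [89.7, 20.6]] mid [89.6 -2.3]
nose [[74.8, -19.0], [75.2, 18.9]] mid [75.  -0.1]
taper [[64.6, -22.4], [64.9, 22.8]] mid [64.8  0.2]
rear [[15.6, -21.8], [15.6, 23.8]] mid [15.6  1. ]
aprn holes [[23.8, -93.0], [24.3, 87.8]] mid [24.1 -2.6]
jig xy -0.08933946557820377 -0.0020460470944983953 yaw 9.858845386716204
```

```bash
python3 -m pendant '[{"x":-0.025,"y":0.145,"z":-0.09,"rx":0,"ry":0,"rz":0},{"x":0,"y":0,"z":0,"rx":0,"ry":0,"rz":0},{"x":0.5,"y":0.088,"z":0,"rx":0,"ry":0,"rz":0},{"x":0.5,"y":0.088,"z":0,"rx":0,"ry":0,"rz":0},{"x":0.5,"y":0.088,"z":0,"rx":0,"ry":0,"rz":0},{"x":0,"y":0,"z":0,"rx":0,"ry":0,"rz":0},{"x":0,"y":0,"z":0,"rx":0,"ry":0,"rz":0}]'
```

```text
clock: 10.45
eef_pos: [0.4745, -0.0691, 0.0244]
orientation: [[0.985, 0.172, -0.001], [0.172, -0.985, 0.0], [-0.001, -0.0, -1.0]]
force: [-0.5, -0.4, -1.9]
grip_width: 0.0289
grasp_force: 59.2
```

```bash
python3 -m pendant '[{"x":0.5,"y":0.088,"z":0,"rx":0,"ry":0,"rz":0},{"x":0.5,"y":0.088,"z":0,"rx":0,"ry":0,"rz":0},{"x":0.5,"y":0.088,"z":0,"rx":0,"ry":0,"rz":0},{"x":0.4,"y":0.07,"z":0,"rx":0,"ry":0,"rz":0},{"x":0,"y":0,"z":0,"rx":0,"ry":0,"rz":0},{"x":0,"y":0,"z":0,"rx":0,"ry":0,"rz":0}]' && python3 -m pendant '[{"x":0.1,"y":0.018,"z":0,"rx":0,"ry":0,"rz":0},{"x":0.1,"y":0.018,"z":0,"rx":0,"ry":0,"rz":0},{"x":0.1,"y":0.018,"z":0,"rx":0,"ry":0,"rz":0},{"x":0,"y":0,"z":0,"rx":0,"ry":0,"rz":0}]'
```

```text
clock: 11.2
eef_pos: [0.5125, -0.0624, 0.0244]
orientation: [[0.985, 0.172, -0.001], [0.172, -0.985, 0.0], [-0.001, -0.0, -1.0]]
force: [-0.3, 0.2, -1.0]
grip_width: 0.0292
grasp_force: 59.2
clock: 11.7
eef_pos: [0.5182, -0.0614, 0.0244]
orientation: [[0.985, 0.171, -0.001], [0.171, -0.985, 0.0], [-0.001, -0.0, -1.0]]
force: [-3.9, -1.3, -0.1]
grip_width: 0.0291
grasp_force: 59.2
```

```bash
python3 -m pendant '[{"x":0.08,"y":0.014,"z":0,"rx":0,"ry":0,"rz":0},{"x":0.08,"y":0.014,"z":0,"rx":0,"ry":0,"rz":0},{"x":0,"y":0,"z":0,"rx":0,"ry":0,"rz":0},{"x":0,"y":0,"z":0,"rx":0,"ry":0,"rz":0}]'
```

```text
clock: 12.2
eef_pos: [0.5183, -0.0609, 0.024]
orientation: [[0.985, 0.171, -0.007], [0.171, -0.985, 0.001], [-0.006, -0.002, -1.0]]
force: [-20.3, -10.5, 9.8]
grip_width: 0.0295
grasp_force: 60.2
```

```bash
python3 -m pendant '[{"x":-0.12,"y":-0.03,"z":0,"rx":0,"ry":0,"rz":0},{"x":0,"y":0,"z":0,"rx":0,"ry":0,"rz":0},{"x":0,"y":0,"z":0,"rx":0,"ry":0,"rz":0}]' && python3 -m pendant '[{"x":0,"y":0,"z":0,"rx":0,"ry":0,"rz":0},{"x":0,"y":0,"z":0,"rx":0,"ry":0,"rz":0},{"x":0,"y":0,"z":0,"rx":0,"ry":0,"rz":0},{"x":0,"y":0,"z":0,"rx":0,"ry":0,"rz":0}]' 1 && python3 -m pendant '[{"x":0,"y":0,"z":1,"rx":0,"ry":0,"rz":0},{"x":0,"y":0,"z":1,"rx":0,"ry":0,"rz":0},{"x":0,"y":0,"z":1,"rx":0,"ry":0,"rz":0},{"x":0,"y":0,"z":1,"rx":0,"ry":0,"rz":0},{"x":0,"y":0,"z":1,"rx":0,"ry":0,"rz":0},{"x":0,"y":0,"z":0,"rx":0,"ry":0,"rz":0}]'
python3 - <<'E'
from h import *
st,w=shot("wrist","w8.png");np.save("w8.npy",st,allow_pickle=True);print(st["eef_pos"])
E
```

```text
clock: 12.58
eef_pos: [0.5183, -0.0613, 0.0243]
orientation: [[0.985, 0.171, -0.002], [0.171, -0.985, 0.0], [-0.002, -0.001, -1.0]]
force: [-8.3, -3.2, 2.3]
grip_width: 0.0292
grasp_force: 59.2
clock: 13.08
eef_pos: [0.5199, -0.0614, 0.0245]
orientation: [[0.985, 0.172, 0.0], [0.172, -0.985, -0.0], [0.0, 0.0, -1.0]]
force: [-0.0, 0.6, 0.7]
grip_width: 0.0855
grasp_force: 0.0
clock: 13.82
eef_pos: [0.5206, -0.0616, 0.1257]
orientation: [[0.985, 0.172, 0.003], [0.172, -0.985, -0.0], [0.002, 0.001, -1.0]]
force: [-0.4, 0.8, 0.4]
grip_width: 0.0856
grasp_force: 0.0
[ 0.52061942 -0.06158694  0.1256844 ]
```

```bash
python3 -m pendant '[{"x":-0.21,"y":0.95,"z":0.4,"rx":0,"ry":0,"rz":0.92},{"x":-0.21,"y":0.95,"z":0.4,"rx":0,"ry":0,"rz":0.92},{"x":-0.21,"y":0.95,"z":0.4,"rx":0,"ry":0,"rz":0.92},{"x":-0.21,"y":0.95,"z":0.4,"rx":0,"ry":0,"rz":0.92},{"x":-0.21,"y":0.95,"z":0.4,"rx":0,"ry":0,"rz":0.92},{"x":-0.21,"y":0.95,"z":0.4,"rx":0,"ry":0,"rz":0.92},{"x":-0.21,"y":0.95,"z":0.4,"rx":0,"ry":0,"rz":0.92},{"x":-0.21,"y":0.95,"z":0.4,"rx":0,"ry":0,"rz":0.92},{"x":-0.21,"y":0.95,"z":0.4,"rx":0,"ry":0,"rz":0.92}]' && python3 -m pendant '[{"x":-0.21,"y":0.95,"z":0,"rx":0,"ry":0,"rz":0.92},{"x":-0.21,"y":0.95,"z":0,"rx":0,"ry":0,"rz":0.92},{"x":-0.21,"y":0.95,"z":0,"rx":0,"ry":0,"rz":0.92},{"x":-0.21,"y":0.95,"z":0,"rx":0,"ry":0,"rz":0.92},{"x":-0.21,"y":0.95,"z":0,"rx":0,"ry":0,"rz":0.92},{"x":-0.21,"y":0.95,"z":0,"rx":0,"ry":0,"rz":0.92},{"x":-0.21,"y":0.95,"z":0,"rx":0,"ry":0,"rz":0.92},{"x":-0.21,"y":0.95,"z":0,"rx":0,"ry":0,"rz":0.92},{"x":-0.21,"y":0.95,"z":0,"rx":0,"ry":0,"rz":0.92},{"x":0,"y":0,"z":0,"rx":0,"ry":0,"rz":0},{"x":0,"y":0,"z":0,"rx":0,"ry":0,"rz":0}]'
python3 - <<'E'
from h import *
st,w=shot("wrist","w9.png");np.save("w9.npy",st,allow_pickle=True);R=np.array(st["orientation"]);p=np.array(st["eef_pos"]);print(p,np.degrees(np.arctan2(R[1,0],R[0,0])),np.round(st["qpos"],2))
g=cv2.cvtColor(w,cv2.COLOR_RGB2GRAY); hsv=cv2.cvtColor(w,cv2.COLOR_RGB2HSV)
for T in (150,185,215):
    m=((g>T)&(hsv[...,1]<40)).astype(np.uint8)*255; m=cv2.morphologyEx(m,cv2.MORPH_CLOSE,np.ones((9,9)));m=cv2.morphologyEx(m,cv2.MORPH_OPEN,np.ones((9,9)))
    cs,_=cv2.findContours(m,cv2.RETR_EXTERNAL,cv2.CHAIN_APPROX_SIMPLE)
    for k in cs:
        if cv2.contourArea(k)>3000: print(T,cv2.contourArea(k),cv2.approxPolyDP(k,5,True)[:,0].tolist())
# spacer check in w8
st=np.load("w8.npy",allow_pickle=True).item();w=cv2.imread("pics/w8.png");g=cv2.cvtColor(w,cv2.COLOR_BGR2GRAY)
print(g[120:300:5,270].tolist())
E
```

```text
clock: 15.0
eef_pos: [0.4814, 0.1111, 0.1971]
orientation: [[0.728, 0.685, 0.0], [0.685, -0.728, 0.0], [0.0, 0.0, -1.0]]
force: [-0.0, -1.2, -0.5]
grip_width: 0.0855
grasp_force: 0.0
clock: 16.38
eef_pos: [0.444, 0.2805, 0.1964]
orientation: [[0.24, 0.971, -0.0], [0.971, -0.24, -0.0], [-0.0, -0.0, -1.0]]
force: [0.5, -0.5, -0.1]
grip_width: 0.0857
grasp_force: 0.0
[0.44396706 0.28048639 0.19639132] 76.11536665212364 [ 0.51  0.35  1.92 -0.    0.87  0.75]
150 14878.0 [[373, 80], [307, 74], [304, 81], [179, 92], [185, 163], [216, 155], [236, 181], [276, 180], [278, 162], [335, 164], [356, 125], [374, 118]]
185 14278.0 [[372, 80], [179, 92], [185, 162], [216, 154], [242, 180], [276, 179], [278, 161], [333, 157], [372, 112]]
215 14178.0 [[372, 80], [179, 92], [185, 162], [217, 154], [243, 180], [276, 179], [278, 161], [332, 157], [373, 110]]
[91, 36, 159, 164, 162, 86, 41, 159, 159, 160, 66, 65, 161, 159, 161, 159, 55, 67, 77, 77, 75, 75, 74, 75, 75, 113, 152, 150, 154, 153, 149, 151, 85, 83, 143, 119]
```

```bash
cat > holes.py <<'E'
from h import *
def blobs(f,s,z,block=31,C=25,amin=12,amax=400):
    st=np.load(s,allow_pickle=True).item(); R=np.array(st["orientation"]);p=np.array(st["eef_pos"])
    g=cv2.cvtColor(cv2.imread("pics/"+f),cv2.COLOR_BGR2GRAY)
    m=cv2.adaptiveThreshold(g,255,cv2.ADAPTIVE_THRESH_MEAN_C,cv2.THRESH_BINARY_INV,block,C)
    n,l,S,c=cv2.connectedComponentsWithStats(m); out=[]
    for i in range(1,n):
        x,y,w,h,a=S[i]
        if amin<a<amax and .55<w/h<1.8 and a>.6*w*h:
            q=R.T@(wplane(st,*c[i],z)-p); out.append((round(q[0]*1e3,1),round(q[1]*1e3,1),int(a),c[i].round(1).tolist()))
    return sorted(out)
E
python3 - <<'E'
from holes import *
for b in blobs("w9.png","w9.npy",.008): 
    if b[3][1]<260: print(b)
E
```

```text
(np.float64(-82.2), np.float64(173.0), 24, [420.2, 257.2])
(np.float64(-34.8), np.float64(332.9), 73, [524.0, 218.1])
(np.float64(10.4), np.float64(388.6), 106, [554.5, 186.5])
(np.float64(20.7), np.float64(-29.5), 32, [246.4, 168.2])
(np.float64(22.0), np.float64(-11.7), 34, [263.6, 166.9])
(np.float64(37.4), np.float64(-48.8), 31, [227.4, 152.3])
(np.float64(38.6), np.float64(-30.7), 33, [244.9, 150.9])
(np.float64(39.9), np.float64(-12.8), 32, [262.5, 149.5])
(np.float64(43.5), np.float64(41.1), 35, [315.4, 146.2])
(np.float64(44.6), np.float64(58.8), 32, [332.5, 145.5])
(np.float64(53.5), np.float64(-80.9), 85, [196.5, 137.6])
(np.float64(55.4), np.float64(-50.0), 37, [225.9, 134.8])
(np.float64(56.4), np.float64(-32.0), 33, [243.4, 133.5])
(np.float64(57.7), np.float64(-14.2), 36, [261.0, 132.1])
(np.float64(61.3), np.float64(39.9), 36, [314.5, 128.8])
(np.float64(62.6), np.float64(57.8), 36, [331.9, 128.0])
(np.float64(73.2), np.float64(-51.2), 32, [224.5, 117.5])
(np.float64(74.5), np.float64(-33.2), 34, [242.1, 115.9])
(np.float64(75.8), np.float64(-15.2), 36, [259.9, 114.2])
[... 333 characters left out ...]
5, 94.5])
(np.float64(97.4), np.float64(37.6), 33, [312.5, 93.6])
(np.float64(98.5), np.float64(55.4), 36, [330.0, 93.1])
(np.float64(111.2), np.float64(-117.2), 20, [162.4, 84.8])
(np.float64(133.0), np.float64(-49.4), 13, [226.0, 60.0])
(np.float64(140.7), np.float64(6.7), 18, [281.8, 51.6])
(np.float64(162.2), np.float64(-18.5), 16, [256.6, 32.0])
(np.float64(166.6), np.float64(188.7), 14, [445.9, 43.9])
(np.float64(170.8), np.float64(231.0), 18, [476.0, 46.9])
(np.float64(175.6), np.float64(-75.5), 18, [201.4, 22.8])
(np.float64(186.8), np.float64(225.2), 14, [471.4, 33.2])
(np.float64(212.0), np.float64(179.5), 17, [436.6, 5.6])
(np.float64(255.0), np.float64(370.1), 280, [548.6, 11.8])
```

```bash
python3 -m pendant '[{"x":0.222,"y":0.7025,"z":-0.9,"rx":0,"ry":0,"rz":0.25},{"x":0.222,"y":0.7025,"z":-0.9,"rx":0,"ry":0,"rz":0.25},{"x":0.222,"y":0.7025,"z":-0.9,"rx":0,"ry":0,"rz":0.25},{"x":0.222,"y":0.7025,"z":-0.9,"rx":0,"ry":0,"rz":0.25},{"x":0,"y":0,"z":0,"rx":0,"ry":0,"rz":0},{"x":0,"y":0,"z":0,"rx":0,"ry":0,"rz":0}]'
python3 - <<'E'
from holes import *
st,w=shot("wrist","w10.png");np.save("w10.npy",st,allow_pickle=True);print(st["eef_pos"])
for b in blobs("w10.png","w10.npy",.008,41,25,30,700): 
    if b[3][1]<260 and abs(b[1])<100: print(*b)
E
```

```text
clock: 17.18
eef_pos: [0.4619, 0.3361, 0.1249]
orientation: [[0.173, 0.985, -0.0], [0.985, -0.173, -0.0], [-0.0, -0.0, -1.0]]
force: [0.6, 0.0, -0.1]
grip_width: 0.0857
grasp_force: 0.0
[0.46189792 0.33612385 0.12490974]
-35.4 -36.1 45 [233.3, 244.9]
-35.4 -18.1 46 [254.1, 245.0]
-35.4 17.6 47 [295.7, 245.1]
-35.4 35.7 46 [316.6, 244.9]
-35.3 53.8 44 [337.2, 244.6]
-35.2 -54.2 48 [212.6, 244.4]
-17.7 35.8 53 [317.5, 225.4]
-17.6 17.4 47 [295.9, 225.3]
-17.5 -36.1 51 [232.4, 225.2]
-17.5 -18.0 52 [253.7, 225.3]
-17.5 53.9 49 [338.5, 225.1]
-17.4 -54.2 47 [211.4, 225.0]
0.5 -17.9 55 [253.5, 204.5]
0.5 17.7 54 [296.6, 204.5]
0.5 35.9 53 [318.5, 204.6]
0.5 53.8 51 [339.5, 204.6]
0.6 -54.1 52 [210.4, 204.4]
0.6 -36.1 53 [231.6, 204.5]
0.9 84.3 109 [374.3, 204.3]
1.3 -84.7 111 [175.5, 203.8]
18.2 -18.1 55 [252.9, 183.4]
18.5 35.9 61 [319.1, 183.2]
18.6 17.8 62 [297.1, 183.0]
18.6 53.8 55 [340.6, 183.3]
18.8 -54.1 56 [209.3, 183.0]
18.8 -36.0 60 [231.0, 182.8]
36.2 54.0 58 [341.7, 162.0]
36.4 -36.3 50 [230.1, 161.4]
36.5 -54.1 56 [208.5, 161.7]
36.5 18.0 43 [297.6, 161.0]
36.6 -18.2 42 [252.5, 161.0]
36.6 35.9 42 [319.8, 161.1]
85.1 61.8 33 [352.4, 102.3]
95.6 -59.6 36 [200.4, 89.4]
106.1 -15.2 42 [255.8, 74.5]
123.6 -71.2 40 [186.5, 56.9]
```

```bash
python3 -m pendant '[{"x":0,"y":0.03,"z":-0.9,"rx":0,"ry":0,"rz":0},{"x":0,"y":0,"z":-0.9,"rx":0,"ry":0,"rz":0},{"x":0,"y":0,"z":-0.9,"rx":0,"ry":0,"rz":0},{"x":0,"y":0,"z":-0.9,"rx":0,"ry":0,"rz":0},{"x":0,"y":0,"z":-0.9,"rx":0,"ry":0,"rz":0},{"x":0,"y":0,"z":-0.9,"rx":0,"ry":0,"rz":0},{"x":0,"y":0,"z":0,"rx":0,"ry":0,"rz":0}]' && python3 -m pendant '[{"x":0,"y":0,"z":0,"rx":0,"ry":0,"rz":0},{"x":0,"y":0,"z":0,"rx":0,"ry":0,"rz":0},{"x":0,"y":0,"z":0,"rx":0,"ry":0,"rz":0},{"x":0,"y":0,"z":0,"rx":0,"ry":0,"rz":0},{"x":0,"y":0,"z":0,"rx":0,"ry":0,"rz":0},{"x":0,"y":0,"z":0,"rx":0,"ry":0,"rz":0},{"x":0,"y":0,"z":0,"rx":0,"ry":0,"rz":0},{"x":0,"y":0,"z":0,"rx":0,"ry":0,"rz":0}]' -1 60
```

```text
clock: 18.1
eef_pos: [0.461, 0.3368, 0.0149]
orientation: [[0.172, 0.985, -0.002], [0.985, -0.172, -0.001], [-0.002, -0.002, -1.0]]
force: [0.1, 0.2, -0.4]
grip_width: 0.0855
grasp_force: 0.0
clock: 19.1
eef_pos: [0.4621, 0.3375, 0.017]
orientation: [[0.172, 0.985, 0.001], [0.985, -0.172, 0.0], [0.001, 0.001, -1.0]]
force: [-1.0, -0.7, 6.8]
grip_width: 0.0134
grasp_force: 59.8
```

Run:
```python
from h import *
# spacer seated check in w8: block top (dark) vs deck edge along block columns
st=np.load("w8.npy",allow_pickle=True).item();R=np.array(st["orientation"]);p=np.array(st["eef_pos"]);g=cv2.cvtColor(cv2.imread("pics/w8.png"),cv2.COLOR_BGR2GRAY)
m=((g>60)&(g<90)).astype(np.uint8);m[:190]=0;m[262:]=0;m[:,:200]=0;m[:,350:]=0
m=cv2.morphologyEx(m,cv2.MORPH_OPEN,np.ones((5,5)))
n,l,S,c=cv2.connectedComponentsWithStats(m)
for i in range(1,n):
    if S[i][4]>150:
        x,y,w,h,a=S[i];print(S[i].tolist(),[np.round((R.T@(wplane(st,*k,.054)-p))*1e3,1)[:2].tolist() for k in((x-.5,y-.5),(x+w-.5,y-.5),(x-.5,y+h-.5),(x+w-.5,y+h-.5))])
d=np.array([.5334,-.060])-p[:2];print("jig mouth in tool",d@R[:2,0]*1e3,d@R[:2,1]*1e3)
print(g[196:262:2,278].tolist())
```

```text
[253, 205, 43, 40, 1656] [[12.1, -15.5], [12.1, 13.9], [-17.1, -16.1], [-17.1, 14.4]]
jig mouth in tool 12.863330994395243 0.6285934342755092
[159, 67, 54, 54, 55, 74, 76, 76, 76, 75, 76, 76, 76, 76, 75, 76, 72, 73, 74, 76, 74, 74, 75, 75, 72, 160, 153, 154, 151, 153, 154, 159, 154]
```

Run:
```python
from holes import *
st=np.load("w8.npy",allow_pickle=True).item();R=np.array(st["orientation"]);p=np.array(st["eef_pos"])
d=np.array([.5334,-.060])+.055*np.array([np.cos(np.radians(10)),np.sin(np.radians(10))])-p[:2];print("deck centre est in tool",d@R[:2,0]*1e3,d@R[:2,1]*1e3)
for b in blobs("w8.png","w8.npy",.034,41,20,20,700):
    if 0<b[0]<140 and abs(b[1])<115: print(*b)
```

```text
deck centre est in tool 67.86303019712086 0.5092954929090283
23.7 -76.0 112 [174.7, 183.3]
24.0 73.9 99 [373.1, 182.8]
30.8 -55.1 77 [200.8, 173.5]
30.8 52.9 82 [346.7, 173.4]
30.9 -37.2 80 [224.5, 173.0]
30.9 -1.1 83 [273.7, 172.7]
31.0 -18.9 81 [249.3, 172.7]
31.0 16.8 83 [298.3, 172.6]
31.1 34.8 81 [322.7, 172.7]
48.7 -55.1 80 [199.8, 149.5]
48.8 -19.2 85 [248.6, 148.4]
48.8 -1.2 81 [273.5, 148.2]
48.8 16.8 83 [298.5, 148.3]
48.9 -37.1 80 [223.9, 148.6]
48.9 52.8 76 [347.4, 149.0]
49.0 34.8 81 [323.3, 148.4]
66.7 -88.0 135 [157.0, 127.2]
66.8 -37.1 82 [223.5, 124.0]
66.8 -19.2 85 [248.3, 123.5]
66.8 -1.2 86 [273.5, 123.2]
66.8 16.9 86 [298.8, 123.4]
66.9 -55.1 76 [199.2, 124.7]
67.0 34.8 83 [323.7, 123.7]
67.0 52.9 80 [348.1, 124.5]
84.7 -55.1 79 [198.7, 100.5]
84.7 -37.1 82 [223.2, 99.4]
84.8 -19.1 81 [248.3, 98.6]
84.8 -1.2 83 [273.5, 98.3]
84.8 34.7 86 [323.8, 99.1]
84.9 16.7 82 [298.7, 98.4]
84.9 52.8 81 [348.4, 100.0]
102.6 -37.2 79 [223.1, 75.2]
102.7 -55.3 84 [198.4, 76.3]
102.7 -19.1 80 [248.2, 74.2]
102.9 -1.2 83 [273.4, 73.6]
102.9 16.6 81 [298.6, 73.9]
102.9 52.7 79 [348.3, 75.8]
103.0 34.7 83 [323.7, 74.5]
109.6 -76.2 104 [171.1, 69.4]
109.9 73.8 109 [376.0, 68.7]
```

```bash
python3 -m pendant '[{"x":0,"y":0,"z":1,"rx":0,"ry":0,"rz":0},{"x":0,"y":0,"z":1,"rx":0,"ry":0,"rz":0},{"x":0,"y":0,"z":1,"rx":0,"ry":0,"rz":0},{"x":0,"y":0,"z":1,"rx":0,"ry":0,"rz":0},{"x":0,"y":0,"z":1,"rx":0,"ry":0,"rz":0},{"x":0,"y":0,"z":0,"rx":0,"ry":0,"rz":0}]'
```

```text
clock: 19.85
eef_pos: [0.4625, 0.3378, 0.1176]
orientation: [[0.172, 0.985, 0.002], [0.985, -0.172, 0.001], [0.002, 0.002, -1.0]]
force: [0.1, -0.6, -3.0]
grip_width: 0.013
grasp_force: 59.1
```

```bash
python3 -m pendant '[{"x":0.06,"y":-0.92,"z":0,"rx":0,"ry":0,"rz":-0.8},{"x":0.06,"y":-0.92,"z":0,"rx":0,"ry":0,"rz":-0.8},{"x":0.06,"y":-0.92,"z":0,"rx":0,"ry":0,"rz":-0.8},{"x":0.06,"y":-0.92,"z":0,"rx":0,"ry":0,"rz":-0.8},{"x":0.06,"y":-0.92,"z":0,"rx":0,"ry":0,"rz":-0.8},{"x":0.06,"y":-0.92,"z":0,"rx":0,"ry":0,"rz":-0.8},{"x":0.06,"y":-0.92,"z":0,"rx":0,"ry":0,"rz":-0.8},{"x":0.06,"y":-0.92,"z":0,"rx":0,"ry":0,"rz":-0.8},{"x":0.06,"y":-0.92,"z":0,"rx":0,"ry":0,"rz":-0.8},{"x":0.06,"y":-0.92,"z":0,"rx":0,"ry":0,"rz":-0.8},{"x":0.06,"y":-0.92,"z":0,"rx":0,"ry":0,"rz":-0.8}]' && python3 -m pendant '[{"x":0.06,"y":-0.92,"z":0,"rx":0,"ry":0,"rz":-0.8},{"x":0.06,"y":-0.92,"z":0,"rx":0,"ry":0,"rz":-0.8},{"x":0.06,"y":-0.92,"z":0,"rx":0,"ry":0,"rz":-0.8},{"x":0.06,"y":-0.92,"z":0,"rx":0,"ry":0,"rz":-0.8},{"x":0.06,"y":-0.92,"z":0,"rx":0,"ry":0,"rz":-0.8},{"x":0.06,"y":-0.92,"z":0,"rx":0,"ry":0,"rz":-0.8},{"x":0.06,"y":-0.92,"z":0,"rx":0,"ry":0,"rz":-0.8},{"x":0.06,"y":-0.92,"z":0,"rx":0,"ry":0,"rz":-0.8},{"x":0.06,"y":-0.92,"z":0,"rx":0,"ry":0,"rz":-0.8},{"x":0.06,"y":-0.92,"z":0,"rx":0,"ry":0,"rz":-0.8},{"x":0.06,"y":-0.92,"z":0,"rx":0,"ry":0,"rz":-0.8},{"x":0,"y":0,"z":0,"rx":0,"ry":0,"rz":0}]' && python3 -m pendant '[{"x":0,"y":0,"z":0,"rx":0,"ry":0,"rz":0},{"x":0,"y":0,"z":0,"rx":0,"ry":0,"rz":0},{"x":0,"y":0,"z":0,"rx":0,"ry":0,"rz":0},{"x":0,"y":0,"z":0,"rx":0,"ry":0,"rz":0}]'
python3 - <<'E'
from holes import *
st,w=shot("wrist","w11.png");np.save("w11.npy",st,allow_pickle=True);print(st["eef_pos"],np.linalg.norm(st["qvel"]))
for z in(.034,):
  for b in blobs("w11.png","w11.npy",z,41,20,20,700):
    if 40<b[0]<160 and abs(b[1])<115: print(*b)
print("plate wells")
for b in blobs("w11.png","w11.npy",st["eef_pos"][2]-.008,51,25,40,900):
    if b[0]<60 and abs(b[1])<100: print(*b)
E
```

```text
clock: 21.22
eef_pos: [0.4751, 0.1338, 0.1165]
orientation: [[0.711, 0.703, 0.0], [0.703, -0.711, 0.0], [0.0, 0.0, -1.0]]
force: [-0.5, -0.9, -3.5]
grip_width: 0.0131
grasp_force: 58.9
clock: 22.72
eef_pos: [0.4885, -0.0688, 0.1165]
orientation: [[0.986, 0.166, 0.0], [0.166, -0.986, -0.0], [0.0, 0.0, -1.0]]
force: [1.2, 0.3, -3.2]
grip_width: 0.0131
grasp_force: 59.0
clock: 23.22
eef_pos: [0.4882, -0.0672, 0.1165]
orientation: [[0.986, 0.169, -0.0], [0.169, -0.986, 0.0], [-0.0, -0.0, -1.0]]
force: [0.1, 0.3, -3.4]
grip_width: 0.013
grasp_force: 59.0
[ 0.48822962 -0.06716781  0.11649928] 0.001748290061563759
57.3 -75.1 125 [168.4, 140.3]
58.0 75.1 126 [379.4, 139.2]
64.3 -54.1 86 [196.3, 129.3]
64.4 -36.1 87 [221.4, 128.2]
64.5 -18.1 91 [247.4, 127.6]
64.6 -0.1 89 [273.6, 127.3]
64.7 18.0 93 [300.0, 127.2]
64.7 35.9 88 [325.8, 127.8]
64.8 54.1 83 [351.3, 128.5]
82.3 -54.2 88 [195.7, 103.8]
82.4 -18.2 92 [247.1, 101.8]
82.5 -36.1 87 [221.2, 102.5]
82.5 -0.2 90 [273.5, 101.4]
82.7 17.9 89 [299.9, 101.3]
82.8 35.9 90 [326.1, 101.9]
82.8 53.9 86 [351.5, 102.9]
100.4 -54.2 84 [195.5, 78.5]
[... 553 characters left out ...]
 79 [325.4, 27.4]
136.8 53.6 74 [350.7, 28.9]
143.3 -75.5 105 [167.8, 24.0]
143.9 74.6 110 [378.8, 22.7]
plate wells
-17.7 -35.0 89 [208.0, 289.3]
-17.7 36.7 88 [341.9, 289.3]
0.1 36.7 127 [344.7, 259.2]
0.2 -52.7 117 [172.5, 258.2]
0.2 -34.9 121 [205.3, 259.1]
0.3 84.6 235 [428.1, 256.0]
0.8 -83.1 201 [121.4, 255.1]
18.0 -52.8 133 [168.9, 225.9]
18.0 -17.0 147 [238.5, 226.5]
18.0 18.8 146 [311.4, 226.5]
18.0 36.7 139 [347.1, 226.2]
18.0 54.5 138 [381.0, 226.0]
18.1 -34.8 141 [203.1, 226.1]
19.6 0.9 485 [274.9, 223.3]
35.9 -16.9 163 [237.5, 190.6]
35.9 18.8 163 [312.6, 190.6]
35.9 54.6 139 [384.1, 191.4]
36.0 -52.7 138 [166.0, 191.2]
36.0 -34.9 155 [200.7, 190.6]
36.0 36.7 155 [349.2, 190.7]
```

```bash
python3 -m pendant '[{"x":0.618,"y":0.113,"z":0,"rx":0,"ry":0,"rz":0.035},{"x":0.618,"y":0.113,"z":0,"rx":0,"ry":0,"rz":0.035},{"x":0.618,"y":0.113,"z":0,"rx":0,"ry":0,"rz":0},{"x":0.618,"y":0.113,"z":0,"rx":0,"ry":0,"rz":0},{"x":0.618,"y":0.113,"z":0,"rx":0,"ry":0,"rz":0},{"x":0.618,"y":0.113,"z":0,"rx":0,"ry":0,"rz":0},{"x":0.618,"y":0.113,"z":0,"rx":0,"ry":0,"rz":0},{"x":0.618,"y":0.113,"z":0,"rx":0,"ry":0,"rz":0},{"x":0,"y":0,"z":0,"rx":0,"ry":0,"rz":0}]' >/dev/null&& python3 -m pendant '[{"x":0,"y":0,"z":-0.75,"rx":0,"ry":0,"rz":0},{"x":0,"y":0,"z":-0.75,"rx":0,"ry":0,"rz":0},{"x":0,"y":0,"z":-0.75,"rx":0,"ry":0,"rz":0},{"x":0,"y":0,"z":0,"rx":0,"ry":0,"rz":0},{"x":0,"y":0,"z":0,"rx":0,"ry":0,"rz":0},{"x":0,"y":0,"z":0,"rx":0,"ry":0,"rz":0}]'
```

```text
clock: 25.15
eef_pos: [0.5875, -0.0494, 0.072]
orientation: [[0.985, 0.174, 0.001], [0.174, -0.985, -0.0], [0.001, 0.0, -1.0]]
force: [0.4, 0.2, -2.5]
grip_width: 0.0126
grasp_force: 58.9
```

```bash
python3 -m pendant '[{"x":-0.02,"y":0.015,"z":-0.25,"rx":0,"ry":0,"rz":0},{"x":0,"y":0,"z":-0.25,"rx":0,"ry":0,"rz":0},{"x":0,"y":0,"z":-0.15,"rx":0,"ry":0,"rz":0},{"x":0,"y":0,"z":0,"rx":0,"ry":0,"rz":0},{"x":0,"y":0,"z":0,"rx":0,"ry":0,"rz":0}]'
```

```text
clock: 25.78
eef_pos: [0.5868, -0.0491, 0.0585]
orientation: [[0.985, 0.174, 0.0], [0.174, -0.985, -0.0], [0.0, 0.0, -1.0]]
force: [0.5, -0.2, -2.1]
grip_width: 0.0129
grasp_force: 58.9
```

```bash
python3 -m pendant '[{"x":0,"y":0,"z":-0.15,"rx":0,"ry":0,"rz":0},{"x":0,"y":0,"z":-0.15,"rx":0,"ry":0,"rz":0},{"x":0,"y":0,"z":-0.08,"rx":0,"ry":0,"rz":0},{"x":0,"y":0,"z":0,"rx":0,"ry":0,"rz":0},{"x":0,"y":0,"z":0,"rx":0,"ry":0,"rz":0}]'
```

```text
clock: 26.4
eef_pos: [0.5866, -0.049, 0.0511]
orientation: [[0.985, 0.173, -0.0], [0.173, -0.985, 0.0], [-0.0, -0.0, -1.0]]
force: [-3.7, 0.1, 6.4]
grip_width: 0.0128
grasp_force: 60.0
```

```bash
python3 -m pendant '[{"x":0,"y":0,"z":-0.05,"rx":0,"ry":0,"rz":0},{"x":0,"y":0,"z":0,"rx":0,"ry":0,"rz":0},{"x":0,"y":0,"z":0,"rx":0,"ry":0,"rz":0}]' && python3 -m pendant '[{"x":0,"y":0,"z":0,"rx":0,"ry":0,"rz":0},{"x":0,"y":0,"z":0,"rx":0,"ry":0,"rz":0},{"x":0,"y":0,"z":0,"rx":0,"ry":0,"rz":0},{"x":0,"y":0,"z":0,"rx":0,"ry":0,"rz":0},{"x":0,"y":0,"z":0,"rx":0,"ry":0,"rz":0}]' 1 && python3 -m pendant '[{"x":0,"y":0,"z":0.5,"rx":0,"ry":0,"rz":0},{"x":0,"y":0,"z":1,"rx":0,"ry":0,"rz":0},{"x":0,"y":0,"z":1,"rx":0,"ry":0,"rz":0},{"x":0,"y":0,"z":1,"rx":0,"ry":0,"rz":0},{"x":0,"y":0,"z":1,"rx":0,"ry":0,"rz":0},{"x":0,"y":0,"z":1,"rx":0,"ry":0,"rz":0},{"x":0,"y":0,"z":0,"rx":0,"ry":0,"rz":0},{"x":0,"y":0,"z":0,"rx":0,"ry":0,"rz":0},{"x":0,"y":0,"z":0,"rx":0,"ry":0,"rz":0}]'
python3 - <<'E'
from holes import *
st,w=shot("wrist","w12.png");np.save("w12.npy",st,allow_pickle=True);R=np.array(st["orientation"]);p=np.array(st["eef_pos"])
for b in blobs("w12.png","w12.npy",.042,41,20,20,700):
    if -60<b[0]<70 and abs(b[1])<100: print(*b[:3])
d=np.array([.5874,-.0502])-p[:2];print("deck in tool",d@R[:2,0],d@R[:2,1])
E
```

```text
clock: 26.78
eef_pos: [0.5866, -0.0491, 0.051]
orientation: [[0.985, 0.174, 0.0], [0.174, -0.985, -0.0], [0.0, 0.0, -1.0]]
force: [-8.6, 0.8, 24.7]
grip_width: 0.0129
grasp_force: 63.0
clock: 27.4
eef_pos: [0.5867, -0.049, 0.0498]
orientation: [[0.985, 0.174, -0.0], [0.174, -0.985, 0.0], [-0.0, -0.0, -1.0]]
force: [-0.0, -0.6, -0.1]
grip_width: 0.0854
grasp_force: 0.0
clock: 28.52
eef_pos: [0.5862, -0.049, 0.1592]
orientation: [[0.985, 0.173, -0.001], [0.173, -0.985, 0.0], [-0.001, -0.0, -1.0]]
force: [1.1, -0.4, -0.8]
grip_width: 0.0855
grasp_force: 0.0
-35.9 18.8 48
-35.9 37.0 52
-35.8 -35.1 49
-35.8 -16.9 50
-35.6 -53.1 46
-18.0 36.9 53
-17.9 -16.9 51
-17.9 18.9 55
-17.8 -35.1 53
-17.7 -53.2 52
0.1 -53.1 54
0.1 -17.0 54
0.1 18.7 55
0.1 37.0 53
0.2 -34.9 56
0.3 85.6 113
1.0 -83.8 105
18.2 -16.8 58
18.2 18.9 61
18.2 37.0 61
18.3 -34.8 59
18.4 -53.1 58
36.0 55.2 62
36.1 37.1 60
36.2 -52.9 59
36.3 -35.1 58
36.3 -16.8 63
36.3 18.9 61
deck in tool 0.0009419980151646767 0.0013942922282930608
```

```bash
python3 -c "
from plant import manip
print(manip.finish_job())"
```

```text
the job is handed in; nothing more can be done
None
```

I handed the job in at about 28.6 s: the thin spacer was pushed in until it stopped against the deck edge, the capsule plate was lowered over both pins onto the deck and then released, and I never touched the thick spacer. The hand-in gave no verdict; the last wrist pictures, checked numerically, put the spacer within about 1 mm of home and the plate square on the deck.

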